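Pack a second amplifier module over a separator sheet

TASK

Pack the tested amplifier module on top of the one already in the black carrier: first take the pink separator sheet from its sloped rack and lay it flat on the lower module between the corner guides, then set the module from the grey-topped test pad flat on the sheet, with its white connector at the same end as the lower module's. Lower both into place instead of dropping them, leave the lower module in the carrier, let go of everything, and do not disturb the other things on the bench.

Things in the scene. Friction and masses are not known exactly. Their poses are not given: they have to be found in the camera images.
- carrier: Fixed black plate 176 (x) x 104 (y) x 8 mm with four aluminium L corner guides enclosing a space 132 (x) x 68 (y) mm, open for 98 mm along the middle of each long side. Guides rise straight to 72 mm, then flare outward to 82 mm. Origin: centre of the underside, on the bench; z up. Undersides when stacked (mm above bench): lower module 8, separator 54, upper module 59.
- lower_module: Module in the carrier, loose, 0.3 kg. Aluminium baseplate 120 (x) x 58 (y) x 6 mm; black heat sink 50 x 36 mm at the middle, top 42 mm above the underside; four brass spacers 7 mm across at x +-52, y +-23, tops 46 mm above the underside: the separator lies on these. Origin: centre of the underside. White connector at the -x end.
- lower_connector (a point): Centre of the top of the lower module's white connector, at x = -45 mm, y = 0, 18 mm above its underside.
- rack: Fixed holder of the separator: grey base 150 x 76 x 8 mm and an aluminium strip 30 mm wide (y) rising towards +x at 30 degrees from level, with a lip 9 mm high at its low (-x) end. Origin: centre of the underside; the strip's face is 78 mm above it. The sheet overhangs the strip 15 mm on each side with only the base below.
- separator: Pink rigid plastic sheet 124 (x) x 60 (y) x 5 mm, 35 g, loose, same both ways round and up. It starts lying on the rack's strip, so its z axis (normal) leans 30 degrees from vertical towards the rack's -x. Origin: centre of the underside. It can be pinched across its 60 mm width at mid-length, tool along its normal.
- jig: Fixed black test pad 170 (x) x 110 (y) x 18 mm with a grey top patch; the module to be packed starts on it. Origin: centre of the underside.
- module: Module to be packed, loose, 0.3 kg: baseplate 120 (x) x 58 (y) x 6 mm; heat sink 50 (x) x 36 (y) mm at the middle, from the baseplate to 42 mm above the underside (grasp across its 36 mm); four spacers at x +-52, y +-23, 46 mm above the underside; white connector at the -x end. Origin: centre of the underside, 18 mm above the bench at first.
- connector (a point): Centre of the top of the white connector of the module to be packed, at x = -45 mm, y = 0, 18 mm above its underside.
- screwdriver: Bystander, leave alone: screwdriver 150 mm long lying on the bench. Origin: underside.
- adapter: Bystander, leave alone: small metal coaxial adapter standing upright, 22 mm across, 36 mm tall. Origin: underside.
- screw_jar: Bystander, leave alone: small clear jar with white cap, 44 mm across, 50 mm tall. Origin: underside.
- meter: Bystander, leave alone: yellow hand multimeter lying flat, 85 x 150 x 35 mm. Origin: underside.
- tape: Bystander, leave alone: blue roll core lying flat, 90 mm across, 19 mm tall. Origin: underside.
- heat_block: Bystander, leave alone: bare steel block 50 x 70 x 30 mm. Origin: underside.
Things that resemble listed ones, but are neither listed nor needed, are in the scene too. Leave any blue look-alike of the module alone.

How it is judged:
By the outcome, as a careful person would: the job done as asked, in the order asked, and still so for the second after the job is handed in, with the robot touching nothing.
It also fails if it takes over 64 s, if anything falls off the work surface, if the arm or the gripper's body presses on something with over 40 N, if the wrist force passes 120 N, or if a joint passes its speed limit or range.

ROBOT

A 6-joint arm with a two-finger parallel gripper is mounted at the origin on the work surface. World frame = base frame: x ahead of the robot, y to its left, z up, the work surface at z = 0. Lengths are in mm, angles in rad, forces in N, time in s.
With the tool pointing down it reaches from about 275 to 750 mm from the base axis. Payload 10.2 kg.
Tool frame: the origin (TCP) lies between the finger pads; the fingertips stand 11 mm ahead of it and the grasp point (between the pads) lies 8 mm behind it; z points along the fingers, y is the line along which they close (so a half turn about z gives the same grasp; the last joint's range is limited). The gripper opens to 85 mm and grips with 20 to 120 N. Pads are 22 mm wide; open, the fingers measure 114 mm over their backs; the gripper's body (76 mm by 85 mm) begins 54 mm behind the grasp point. The pads swing forward as they close: fully open they stand 13 mm farther back than shut.
Start: joints at [0.891, 0.313, 1.498, -0, 1.331, -0.223], TCP at [231.579, 471.171, 242.294] pointing down, gripper open.
Joint ranges: [-2.94, 2.94], [-0.97, 2.17], [0.19, 2.56], [-1.23, 4.37], [0.02, 3.11], [-2.88, 2.88]. Speed limits (rad/s): [2.39, 2.39, 3.01, 3.14, 3.14, 3.14].

INTERFACE

Orientations are given as a unit quaternion [w, x, y, z].
In Python, from rig import sense, eyes, finish_job gives the robot as it stands.
- The arm moves only by the shell command python3 -m jog 'ROWS' [FORCE]. ROWS is JSON, a list of rows, each a list of 7 numbers: the shift along the tool's x, y, z in m, then the turn, a rotation vector about the tool's x, y, z in rad, then the finger opening in m, from 0 to 0.0854. In form: [[dx, dy, dz, rx, ry, rz, gripper], ...]. A call has 1 to 5 rows; each row shifts and turns the commanded pose from where the row before left it, along the tool's axes as they then stand; what a row does not reach is not made up. A row lasts 1/10 s, in which the tool goes at most 50 mm and 8.59 degrees, less where a joint would pass 70% of its speed; a pose out of reach is approached as far as the arm can. A call is refused whole if a number of a shift passes 0.05 or a number of a turn 0.15, either way. A call with a gripper value outside its range is refused whole. The fingers move at their own pace and stop on an object; FORCE is the grip in N (left out, the last holds). Time passes only in rows, so rows that do not move let the fingers close. It gives the time, the measured TCP pose, the force, the opening and the grip force at its end, in the units of the state.
- sense(): the state, without advancing time (a new reading comes with each control period).
- eyes.capture(name): name is "scene" or "top"; returns the picture (480x640x3 uint8, red, green, blue); there is no depth.
- eyes.calibration(name): a dict with "fx", "fy", "cx", "cy" (pixels), "cam_to_world" (4x4, takes a point from camera to world coordinates). Camera axes: x right, y down, z forward; pixel columns grow to the right and rows downward; lengths in mm; the calibration is good to about 2 mm. A picture is of the moment at which its call begins. calibration takes no time and is no camera call.
- finish_job(): hands the job in; it is judged then, once.
The state is a dict: "time_s": time; "joints": joint angles; "dq": joint speeds; "tau": joint torques, N m; "eef_pos": TCP position; "ee_rot": TCP orientation; "force": force on the tool from outside, world axes, zero at the start; "wrist_torque": the same for the moment, N m; "grip_width": opening from 0.0 (shut) to 1.0 (fully open); "grip_force": force on a finger pad.
Only numpy, scipy, OpenCV 4.12 (cv2) and the standard library are available. Lean on these libraries where they do the work, as an engineer would, in place of code of your own. Each camera call takes 0.05 s, during which the arm holds its last target. There are 200 camera calls.

## Working session

There is one attempt and no reset: what is moved stays moved. The work goes in short steps, Python scripts to look and compute and a shell command to move; the robot and the scene stay as the last step left them, time stands still between calls to the robot, and variables do not carry over. Pictures are saved under pics/ and viewed, at most 10 in all, crops included, and the job is handed in when it is done.

```bash
mkdir -p pics; ls; python3 - <<'E'
from rig import sense, eyes
import cv2, numpy as np
for n in ("scene","top"):
    im=eyes.capture(n); cv2.imwrite(f"pics/{n}0.png",im[:,:,::-1])
    c=eyes.calibration(n); print(n,c["fx"],c["cx"],c["cy"]); print(np.round(c["cam_to_world"],3))
s=sense(); print(s)
E
```

```text
pics
scene 488.9877979719106 320.96902517447063 236.46265178708177
[[-7.040000e-01  4.470000e-01 -5.520000e-01  1.160238e+03]
 [ 7.100000e-01  4.520000e-01 -5.390000e-01  5.900140e+02]
 [ 9.000000e-03 -7.720000e-01 -6.360000e-01  8.116330e+02]
 [ 0.000000e+00  0.000000e+00  0.000000e+00  1.000000e+00]]
top 491.55962573842385 320.6062380736538 239.98010278877587
[[ 4.000000e-03 -9.870000e-01  1.580000e-01  3.451380e+02]
 [-1.000000e+00 -5.000000e-03 -8.000000e-03  1.592900e+01]
 [ 9.000000e-03 -1.580000e-01 -9.870000e-01  1.273317e+03]
 [ 0.000000e+00  0.000000e+00  0.000000e+00  1.000000e+00]]
{'time_s': 0.1, 'joints': array([ 8.90633466e-01,  3.13398831e-01,  1.49834182e+00, -9.76860135e-06,
        1.33096897e+00, -2.23398188e-01]), 'dq': array([ 5.20549986e-05, -9.80722240e-04, -1.20051417e-03, -1.15228444e-03,
        1.34572847e-03, -3.68405542e-04]), 'tau': array([ 3.56729652e-03, -4.12894499e+01, -2.60139298e+01, -2.56218266e-05,
        3.00120810e-03,  2.08561181e-05]), 'eef_pos': array([231.43069328, 471.01115736, 241.79709945]), 'ee_rot': array([-2.39549968e-04,  2.26400993e-01,  9.74034023e-01, -5.04526240e-04]), 'force': array([ 1.07135871, -0.52304705, -0.04010617]), 'wrist_torque': array([-0.0426507 ,  0.04359771,  0.04066078]), 'grip_force': 0.0, 'grip_width': 1.0013352822415222}
```

View pics/top0.png

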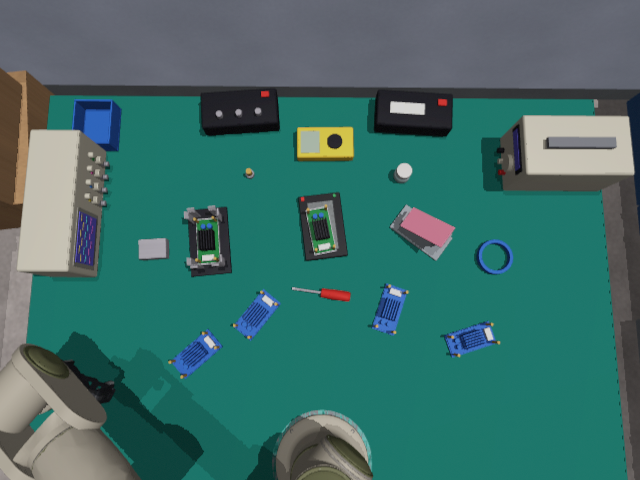

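View pics/scene0.png

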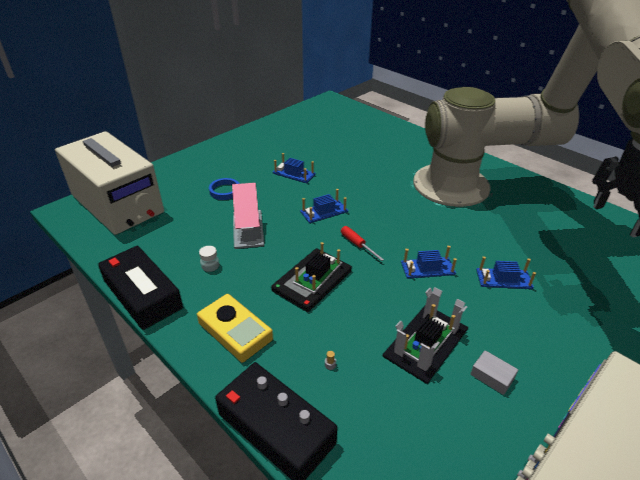

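The top view shows:
- Carrier: black plate with a stacked board, at about (209,241).
- Jig: black pad with a grey patch and a green/black-finned module, at about (322,226).
- Rack: pink sheet, at about (423,232).

Candidates for the module are the green one on the grey-topped pad at (320,229) and four blue look-alikes at (257,314), (196,353), (390,310) and (471,339). The green one on the pad fits the description. I'll confirm it in an enlarged composite.

```bash
python3 - <<'E'
import cv2, numpy as np
t=cv2.imread("pics/top0.png"); s=cv2.imread("pics/scene0.png")
def cr(im,x,y,w,h): return cv2.resize(im[y:y+h,x:x+w],(266,290),interpolation=cv2.INTER_CUBIC)
a=np.hstack([cr(t,172,195,80,88),cr(t,285,185,80,88),cr(t,385,190,80,88)])
b=np.hstack([cr(s,380,285,90,98),cr(s,270,225,90,98),cr(s,210,170,80,88)])
cv2.imwrite("pics/c1.png",np.vstack([a,b]))
E
```

```text
(no output)
```

View pics/c1.png

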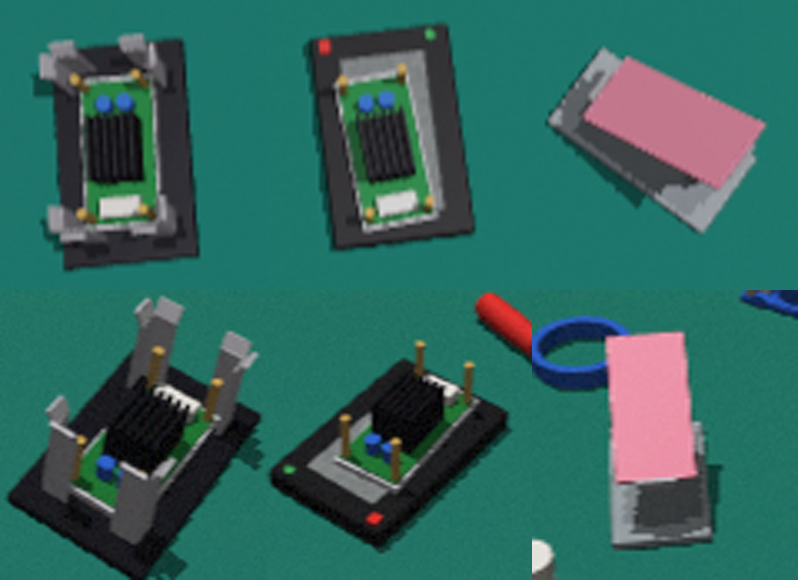

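The close-ups confirm it: the green/black module on the grey-topped pad is the one to pack. Its white connector is at the image bottom (-x end), the same end as the lower module's. Next I'll measure the sheet by triangulation and the others by outline.

```bash
cat > h.py <<'E'
import cv2, numpy as np
from rig import eyes, sense
from scipy.spatial.transform import Rotation as R
CAL={n:eyes.calibration(n) for n in("scene","top")}
def ray(n,p):
    c=CAL[n];M=c["cam_to_world"];p=np.atleast_2d(p)
    d=np.c_[(p[:,0]-c["cx"])/c["fx"],(p[:,1]-c["cy"])/c["fy"],np.ones(len(p))]@M[:3,:3].T
    return M[:3,3],d/np.linalg.norm(d,axis=1,keepdims=True)
def plane(n,p,z):
    o,d=ray(n,p); return o+d*((z-o[2])/d[:,2])[:,None]
def tri(p,q):  # scene px, top px
    o1,d1=ray("scene",p);o2,d2=ray("top",q);out=[];g=[]
    for a,b in zip(d1,d2):
        t=np.linalg.lstsq(np.c_[a,-b],o2-o1,rcond=None)[0]
        P,Q=o1+a*t[0],o2+b*t[1];out.append((P+Q)/2);g.append(np.linalg.norm(P-Q))
    return np.array(out),np.array(g)
def mask(im,kind):
    hsv=cv2.cvtColor(im,cv2.COLOR_RGB2HSV).astype(int);H,S,V=hsv[...,0],hsv[...,1],hsv[...,2]
    m={"pink":((H>165)|(H<3))&(S>70)&(V>130)&(im[...,2]>90),"green":(H>45)&(H<75)&(S>100)&(V>50),
       "dark":(V<62)&(S<90),"white":(S<45)&(V>195)}[kind]
    return m.astype(np.uint8)
def blob(m,roi):
    x,y,w,h=roi;k=np.zeros_like(m);k[y:y+h,x:x+w]=m[y:y+h,x:x+w]
    c,_=cv2.findContours(k,cv2.RETR_EXTERNAL,cv2.CHAIN_APPROX_NONE);return c
def big(m,roi): return max(blob(m,roi),key=cv2.contourArea)
def hullpts(m,roi,amin=8):
    return cv2.convexHull(np.vstack([c for c in blob(m,roi) if cv2.contourArea(c)>=amin]))
def quad(c):
    """sub-pixel quad: rough polygon, then line fits to contour points of each side"""
    h=cv2.convexHull(c)
    for e in np.linspace(.02,.12,30):
        a=cv2.approxPolyDP(h,e*cv2.arcLength(h,True),True)[:,0]
        if len(a)==4:break
    pts=c[:,0].astype(float);L=[]
    for i in range(4):
        p,q=a[i].astype(float),a[(i+1)%4].astype(float);u=(q-p)/np.linalg.norm(q-p)
        s=(pts-p)@u;d=np.abs((pts-p)@[-u[1],u[0]]);k=(d<2)&(s>.12*np.linalg.norm(q-p))&(s<.88*np.linalg.norm(q-p))
        v=cv2.fitLine(pts[k].astype(np.float32),cv2.DIST_HUBER,0,.01,.01).ravel();nn=np.array([-v[1],v[0]]);L.append((nn,nn@v[2:]+0.0))
    return np.array([np.linalg.solve([L[i-1][0],L[i][0]],[L[i-1][1],L[i][1]]) for i in range(4)])
def rect(n,h,z):
    w=plane(n,h.reshape(-1,2).astype(float),z)[:,:2].astype(np.float32)
    (c,s,a)=cv2.minAreaRect(w); 
    if s[0]<s[1]: a+=90;s=s[::-1]
    return np.array(c),s,(a+90)%180-90
E
python3 - <<'E'
from h import *
I={n:cv2.imread(f"pics/{n}0.png")[:,:,::-1].copy() for n in CAL}
ROI={"scene":dict(car=(380,285,90,98),jig=(268,225,88,90),sheet=(222,172,50,78)),"top":dict(car=(180,200,60,80),jig=(292,185,60,80),sheet=(385,195,75,70))}
q={}
for n in CAL:
    print(n)
    for o,zg in(("car",14),("jig",24)):
        g=hullpts(mask(I[n],"green"),ROI[n][o],4); print(o,"green",rect(n,g,zg+1.5))
        d=hullpts(mask(I[n],"dark"),ROI[n][o],30); print(o,"dark",rect(n,d,4 if o=="car" else 9))
        w=big(mask(I[n],"white"),ROI[n][o]);m=w.reshape(-1,2).mean(0);print(o,"white",m,plane(n,m,(8 if o=="car" else 18)+18)[0].round(1))
    q[n]=quad(big(mask(I[n],"pink"),ROI[n]["sheet"]));print(q[n].round(1))
for k in range(8):
    t=q["top"] if k<4 else q["top"][::-1]
    P,g=tri(q["scene"],np.roll(t,k%4,0))
    if g.max()<12: print(P.round(1),g.round(1),np.linalg.norm(P-np.roll(P,1,0),axis=1).round(1),P.mean(0).round(1))
E
```

```text
scene
car green (array([545.53149414, 297.88824463]), (116.97909545898438, 45.97650909423828), -8.843032836914062)
car dark (array([544.95251465, 296.60827637]), (177.24752807617188, 102.8068618774414), 5.827404975891113)
car white [440.03846154 320.42307692] [496.6 294.   26. ]
jig green (array([597.90313721,  14.41407394]), (162.96295166015625, 60.111148834228516), -10.475601196289062)
jig dark (array([585.11889648,   1.27661133]), (178.83026123046875, 115.78804779052734), 7.107165813446045)
jig white [329.95 256.75] [5.248e+02 4.000e-01 3.600e+01]
[[254.3 182.7]
 [258.6 225.8]
 [235.4 226.4]
 [232.3 184.4]]
top
car green (array([542.89013672, 297.35275269]), (111.9855728149414, 52.599063873291016), 4.4921746253967285)
car dark (array([543.45294189, 296.58718872]), (173.74465942382812, 102.75127410888672), 5.938939571380615)
car white [207.03846154 257.19230769] [498.3 294.8  26. ]
jig green (array([591.48046875,   6.27118301]), (157.1539764404297, 70.76868438720703), -2.1434326171875)
jig dark (array([585.00817871,   0.70915985]), (169.875, 108.71353912353516), 7.244802951812744)
jig white [323.57692308 246.11538462] [526.9  -2.2  36. ]
[[413.4 207.8]
 [453.9 227.8]
 [440.4 246.5]
 [400.  224.9]]
[[ 517.  -281.8  109.3]
 [ 580.1 -195.5   50.3]
 [ 624.7 -230.7   53. ]
 [ 562.7 -315.7  109.4]] [1.1 0.1 1.3 0.4] [ 56.9 122.1  56.8 119.3] [ 571.1 -255.9   80.5]
```

```bash
cat >> h.py <<'E'
def pose():
    s=sense();q=s["ee_rot"];return s["eef_pos"],R.from_quat([q[1],q[2],q[3],q[0]]),s
def target(yaw,tilt=0):
    """tool whose -z is the normal of a sheet with x at yaw (deg), rising at tilt; tool y = sheet y"""
    S=R.from_euler("ZY",[yaw,-tilt],degrees=True)   # sheet frame
    return S*R.from_euler("x",180,degrees=True)
def go(pos,T):
    """shift in the present tool axes (m), then turn (rotvec rad)"""
    p,r,s=pose()
    sh=r.inv().apply(np.array(pos)-p)/1000; rv=(r.inv()*T).as_rotvec()
    print("shift",sh.round(4),"|",round(np.linalg.norm(sh)/.05,1),"rows; turn",rv.round(3),round(np.degrees(np.linalg.norm(rv))/8.59,1),"rows; j",s["joints"].round(2),"t",round(s["time_s"],2))
E
python3 - <<'E'
from h import *
I={n:cv2.imread(f"pics/{n}0.png")[:,:,::-1].copy() for n in CAL}
ROI={"scene":dict(car=(380,285,90,98),jig=(268,225,88,90)),"top":dict(car=(180,200,60,80),jig=(292,185,60,80))}
for n in CAL:
    for o,zg in(("car",15.5),("jig",25.5)):
        g=blob(mask(I[n],"green"),ROI[n][o]); print(n,o,[(cv2.contourArea(c),c.reshape(-1,2).mean(0).round()) for c in g if cv2.contourArea(c)>3])
        g=cv2.convexHull(np.vstack([c for c in g if cv2.contourArea(c)>=25])); print(rect(n,g,zg))
p,r,s=pose(); print(np.degrees(r.as_euler("ZYX")))
for yaw in(-126.1,53.9):
    go([600,-210,230],target(yaw,30 if yaw<0 else -30))
E
```

```text
scene car [(111.5, array([412., 347.])), (67.0, array([444., 334.]))]
(array([545.53149414, 297.88824463]), (116.97909545898438, 45.97650909423828), -8.843032836914062)
scene jig [(5.5, array([277., 285.])), (79.5, array([304., 281.])), (93.5, array([326., 274.]))]
(array([572.43450928,   7.1737442 ]), (112.9434814453125, 53.071044921875), 10.533846855163574)
top car [(234.0, array([209., 242.]))]
(array([542.89013672, 297.35275269]), (111.9855728149414, 52.599063873291016), 4.4921746253967285)
top jig [(666.5, array([321., 234.])), (6.5, array([334., 195.]))]
(array([570.60168457,   5.74539566]), (111.86811828613281, 52.6673698425293), 12.000859260559082)
[ 1.53829438e+02 -1.36483793e-02 -1.79937472e+02]
shift [-0.6311 -0.4486  0.0121] | 15.5 rows; turn [ 0.365  0.434 -1.363] 9.8 rows; j [ 0.89  0.31  1.5  -0.    1.33 -0.22] t 0.1
shift [-0.6311 -0.4486  0.0121] | 15.5 rows; turn [ 0.454 -0.382  1.7  ] 12.0 rows; j [ 0.89  0.31  1.5  -0.    1.33 -0.22] t 0.1
```

Measured poses:

| Item | Position | Yaw |
|---|---|---|
| Carrier | (544, 297) | 5.9° |
| Module | (571, 6) | about 11.5° |
| Sheet, top centre | (571, -256, 80) | — |

The sheet rises along yaw -126°. I'll move above the rack and then tilt the tool.

```bash
A='[-0.0394,-0.028,0.0008,0,0,0,0.0854]'
python3 -m jog '[[-0.0394,-0.028,0.0008,0,0,0,0.0854],[-0.0394,-0.028,0.0008,0,0,0,0.0854],[-0.0394,-0.028,0.0008,0,0,0,0.0854],[-0.0394,-0.028,0.0008,0,0,0,0.0854],[-0.0394,-0.028,0.0008,0,0,0,0.0854]]' 30 >/dev/null
python3 -m jog '[[-0.0394,-0.028,0.0008,0,0,0,0.0854],[-0.0394,-0.028,0.0008,0,0,0,0.0854],[-0.0394,-0.028,0.0008,0,0,0,0.0854],[-0.0394,-0.028,0.0008,0,0,0,0.0854],[-0.0394,-0.028,0.0008,0,0,0,0.0854]]' >/dev/null
python3 -m jog '[[-0.0394,-0.028,0.0008,0,0,0,0.0854],[-0.0394,-0.028,0.0008,0,0,0,0.0854],[-0.0394,-0.028,0.0008,0,0,0,0.0854],[-0.0394,-0.028,0.0008,0,0,0,0.0854],[-0.0394,-0.028,0.0008,0,0,0,0.0854]]'
python3 -m jog '[[-0.0394,-0.028,0.0008,0,0,0,0.0854],[0,0,0,0.035,-0.0294,0.131,0.0854],[0,0,0,0.035,-0.0294,0.131,0.0854],[0,0,0,0.035,-0.0294,0.131,0.0854],[0,0,0,0.035,-0.0294,0.131,0.0854]]' >/dev/null
python3 -m jog '[[0,0,0,0.035,-0.0294,0.131,0.0854],[0,0,0,0.035,-0.0294,0.131,0.0854],[0,0,0,0.035,-0.0294,0.131,0.0854],[0,0,0,0.035,-0.0294,0.131,0.0854],[0,0,0,0.035,-0.0294,0.131,0.0854]]' >/dev/null
python3 -m jog '[[0,0,0,0.035,-0.0294,0.131,0.0854],[0,0,0,0.035,-0.0294,0.131,0.0854],[0,0,0,0.035,-0.0294,0.131,0.0854],[0,0,0,0.035,-0.0294,0.131,0.0854],[0,0,0,0,0,0,0.0854]]'
cat >/dev/null; python3 - <<'E'
from h import *
n=np.array([.295,.404,.866]); g=np.array([570.4,-256.9,78.3])-8*n
go(g+100*n,target(53.9,-30)); go(g,target(53.9,-30)); print(pose()[1].as_matrix().round(3))
E
```

```text
time_s: 1.6
eef_pos: [577.2, -168.3, 229.9]
ee_rot: [-0.0, 0.227, 0.974, 0.0]
force: [0.8, 0.7, 0.8]
grip_width: 1.003
grip_force: 0.0
time_s: 3.1
eef_pos: [600.0, -208.7, 228.2]
ee_rot: [0.117, 0.862, 0.436, -0.231]
force: [0.1, 0.0, -0.7]
grip_width: 0.997
grip_force: 0.0
shift [0.0262 0.0046 0.066 ] | 1.4 rows; turn [-0.003 -0.    -0.003] 0.0 rows; j [-0.33  0.7   1.01 -0.5   1.59  0.33] t 3.1
shift [0.0261 0.0049 0.166 ] | 3.4 rows; turn [-0.003 -0.    -0.003] 0.0 rows; j [-0.33  0.7   1.01 -0.5   1.59  0.33] t 3.1
[[ 0.513  0.806 -0.297]
 [ 0.698 -0.592 -0.402]
 [-0.5   -0.001 -0.866]]
```

```bash
python3 -m jog '[[0.013,0.0024,0.033,0,0,0,0.0854],[0.013,0.0024,0.033,0,0,0,0.0854],[0,0,0.035,0,0,0,0.0854],[0,0,0.025,0,0,0,0.0854],[0,0,0,0,0,0,0.0854]]'
python3 -m jog '[[0,0,0.01,0,0,0,0.0854],[0,0,0.01,0,0,0,0.0854],[0,0,0.01,0,0,0,0.0854],[0,0,0.01,0,0,0,0.0854],[0,0,0,0,0,0,0.0854]]'
python3 - <<'E'
from h import *
n=np.array([.295,.404,.866]); g=np.array([570.4,-256.9,78.3])-8*n
go(g,target(53.9,-30))
a=[eyes.capture(k) for k in("scene","top")]
a=np.hstack([cv2.resize(a[0][140:280,190:330],(400,400)),cv2.resize(a[1][170:280,370:480],(400,400))])
cv2.imwrite("pics/g1.png",a[:,:,::-1])
E
```

```text
time_s: 3.6
eef_pos: [577.7, -244.9, 104.4]
ee_rot: [0.114, 0.861, 0.438, -0.232]
force: [0.0, 1.2, -0.1]
grip_width: 1.001
grip_force: 0.0
time_s: 4.1
eef_pos: [567.2, -260.8, 71.4]
ee_rot: [0.116, 0.862, 0.436, -0.231]
force: [-0.7, -0.3, 1.3]
grip_width: 1.002
grip_force: 0.0
shift [ 0.0009  0.0003 -0.0005] | 0.0 rows; turn [-0.003 -0.    -0.002] 0.0 rows; j [-0.43  0.81  1.25 -0.54  1.25  0.43] t 4.1
```

View pics/g1.png

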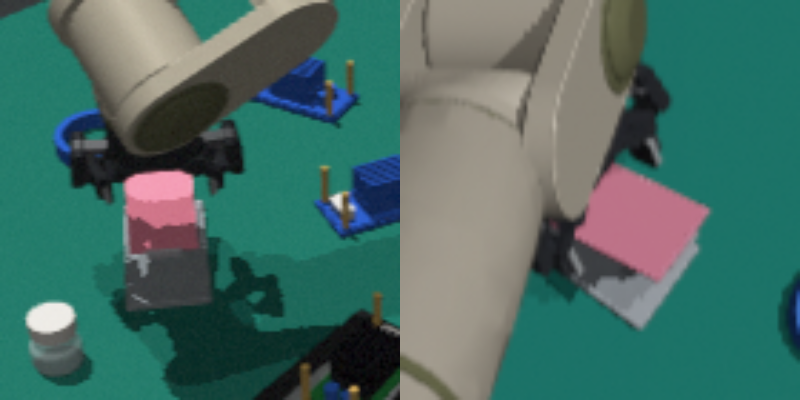

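The fingers straddle the pink sheet at mid-length: scene crop fingers at (90,180) and (215,180), with the sheet between x 125 and 193. Closing now.

```bash
python3 -m jog '[[0,0,0,0,0,0,0.07],[0,0,0,0,0,0,0.066],[0,0,0,0,0,0,0.062],[0,0,0,0,0,0,0.058],[0,0,0,0,0,0,0.05]]' 30
python3 -m jog '[[0,0,0,0,0,0,0.05],[0,0,0,0,0,0,0.05],[0,0,0,0,0,0,0.05],[0,0,0,0,0,0,0.05],[0,0,0,0,0,0,0.05]]' 30
```

```text
time_s: 4.7
eef_pos: [568.3, -260.4, 73.2]
ee_rot: [0.117, 0.862, 0.436, -0.23]
force: [1.1, 2.3, 4.7]
grip_width: 0.686
grip_force: 32.5
time_s: 5.2
eef_pos: [568.3, -260.4, 73.1]
ee_rot: [0.117, 0.862, 0.436, -0.23]
force: [0.5, 4.5, 5.7]
grip_width: 0.692
grip_force: 32.7
```

```bash
python3 -m jog '[[0,0,-0.005,0,0,0,0.05],[0,0,-0.01,0,0,0,0.05],[0,0,-0.02,0,0,0,0.05],[0,0,-0.03,0,0,0,0.05],[0,0,-0.03,0,0,0,0.05]]' 30
python3 -m jog '[[0,0,-0.03,0,0,0,0.05],[0,0,-0.03,0,0,0,0.05],[0,0,-0.02,0,0,0,0.05],[0,0,0,0,0,0,0.05]]' 30
python3 - <<'E'
from h import *
T=target(5.9); p,r,s=pose(); go(p,target(53.9)); print((target(53.9).inv()*T).as_rotvec())
print((np.array([544.2,296.6,170])-p), "after-turn shift", T.inv().apply(np.array([544.2,296.6,170])-p)/1000)
a=[eyes.capture(k) for k in("scene","top")]
a=np.hstack([cv2.resize(a[0][90:280,160:350],(400,400)),cv2.resize(a[1][150:300,350:500],(400,400))])
cv2.imwrite("pics/g2.png",a[:,:,::-1])
E
```

```text
time_s: 5.7
eef_pos: [596.2, -221.7, 156.1]
ee_rot: [0.117, 0.862, 0.436, -0.231]
force: [0.2, -0.3, 0.8]
grip_width: 0.697
grip_force: 32.4
time_s: 6.1
eef_pos: [620.8, -189.1, 227.1]
ee_rot: [0.119, 0.862, 0.437, -0.229]
force: [0.1, -0.1, -1.3]
grip_width: 0.691
grip_force: 32.4
shift [0. 0. 0.] | 0.0 rows; turn [ 0.005  0.521 -0.003] 3.5 rows; j [-0.3   0.75  0.94 -0.49  1.63  0.35] t 6.1
[ 0.00000000e+00 -1.02595770e-16  8.37758041e-01]
[-76.63226612 485.67733559 -57.05113258] after-turn shift [-0.02630233 -0.49098184  0.05705113]
```

View pics/g2.png

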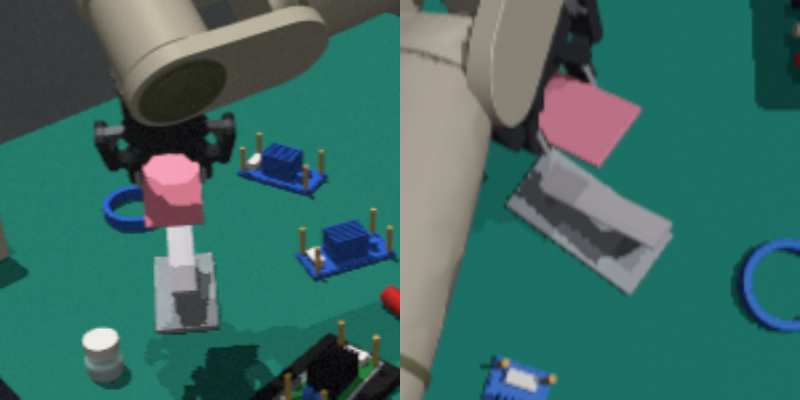

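The sheet is held and clear of the rack (scene crop at (172,190)). Now I'll level it and carry it over the carrier.

```bash
python3 -m jog '[[0,0,0,0.001,0.13,0,0.05],[0,0,0,0.001,0.13,0,0.05],[0,0,0,0.001,0.13,0,0.05],[0,0,0,0.002,0.131,-0.003,0.05],[0,0,0,0,0,0.14,0.05]]' 30 >/dev/null
python3 -m jog '[[0,0,0,0,0,0.14,0.05],[0,0,0,0,0,0.14,0.05],[0,0,0,0,0,0.14,0.05],[0,0,0,0,0,0.14,0.05],[0,0,0,0,0,0.138,0.05]]' 30 
python3 -m jog '[[-0.002,-0.025,0.002,0,0,0,0.05],[-0.002,-0.041,0.004,0,0,0,0.05],[-0.002,-0.041,0.004,0,0,0,0.05],[-0.002,-0.041,0.004,0,0,0,0.05],[-0.002,-0.041,0.004,0,0,0,0.05]]' 30 >/dev/null
python3 -m jog '[[-0.002,-0.041,0.004,0,0,0,0.05],[-0.002,-0.041,0.004,0,0,0,0.05],[-0.002,-0.041,0.004,0,0,0,0.05],[-0.002,-0.041,0.004,0,0,0,0.05],[-0.002,-0.041,0.004,0,0,0,0.05]]' 30 >/dev/null
python3 -m jog '[[-0.002,-0.041,0.004,0,0,0,0.05],[-0.002,-0.041,0.004,0,0,0,0.05],[-0.002,-0.015,0.004,0,0,0,0.05],[0,0,0.003,0,0,0,0.05],[0,0,0,0,0,0,0.05]]' 30
python3 - <<'E'
from h import *
go([544.2,296.6,170],target(5.9))
a=[eyes.capture(k) for k in("scene","top")]
for k,i in zip(("scene","top"),a): cv2.imwrite(f"pics/{k}3.png",i[:,:,::-1])
a=np.hstack([cv2.resize(a[0][220:400,350:530],(400,400)),cv2.resize(a[1][170:300,140:270],(400,400))])
cv2.imwrite("pics/g3.png",a[:,:,::-1])
E
```

```text
time_s: 7.2
eef_pos: [618.7, -190.4, 222.6]
ee_rot: [-0.001, 0.999, 0.047, -0.004]
force: [0.4, -0.0, -1.3]
grip_width: 0.692
grip_force: 32.4
time_s: 8.7
eef_pos: [543.6, 294.6, 170.9]
ee_rot: [-0.0, 0.999, 0.05, -0.003]
force: [0.0, -0.7, -0.4]
grip_width: 0.691
grip_force: 32.4
shift [ 0.0008 -0.0019  0.0009] | 0.0 rows; turn [-0.001  0.006 -0.002] 0.0 rows; j [0.31 0.58 1.29 0.   1.28 1.78] t 8.7
```

View pics/g3.png

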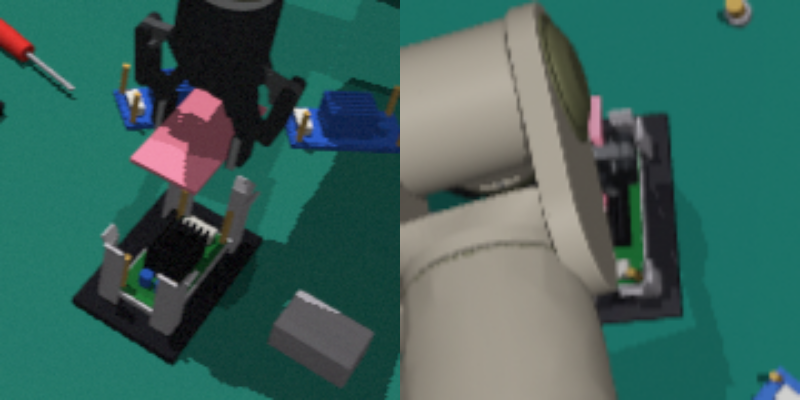

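The sheet's near end is visible in the scene crop at (130,160) and (193,192). I'll work out its pitch and x-offset by intersecting those rays with the vertical planes of the two pinched edges.

```bash
python3 - <<'E'
from h import *
p,r,s=pose(); I=cv2.imread("pics/scene3.png")[:,:,::-1].copy()
c=big(mask(I,"pink"),(390,240,80,75));h=cv2.convexHull(c)
a=cv2.approxPolyDP(h,2.0,True)[:,0].astype(float)
o,d=ray("scene",a);O=r.inv().apply(o-p);D=r.inv().apply(d)
for px,dd in zip(a,D):
    print(px,*[(O+dd*((y-O[1])/dd[1])).round(1) for y in(-29.5,29.5)])
# carrier guide top corners not moved; carrier in tool frame
print(r.as_matrix().round(3), r.inv().apply(np.array([544.2,296.6,8])-p).round(1))
E
```

```text
[421. 277.] [ 154.6  -29.5 -149. ] [14.6 29.5 -6.3]
[425. 277.] [ 140.   -29.5 -137.9] [-4.2 29.5  7.9]
[448. 293.] [ 21.9 -29.5  -8.6] [-156.5   29.5  174.6]
[438. 305.] [ 58.5 -29.5  -8.2] [-109.3   29.5  175.2]
[409. 291.] [ 187.1  -29.5 -146.2] [56.4 29.5 -2.7]
[[ 0.995  0.099 -0.005]
 [ 0.099 -0.995  0.001]
 [-0.005 -0.001 -1.   ]] [  1.1  -2.1 163.9]
```

```bash
python3 - <<'E'
from h import *
p,r,s=pose(); I=cv2.imread("pics/scene3.png")[:,:,::-1].copy()
hsv=cv2.cvtColor(I,cv2.COLOR_RGB2HSV).astype(int)
m=(((hsv[...,0]>160)|(hsv[...,0]<4))&(hsv[...,1]>60)&(hsv[...,2]>50)).astype(np.uint8)
c=big(m,(390,240,85,75));a=cv2.approxPolyDP(c,1.5,True)[:,0].astype(float)
o,d=ray("scene",a);O=r.inv().apply(o-p);D=r.inv().apply(d)
for px,dd in zip(a,D): print(px,*[(O+dd*((y-O[1])/dd[1])).round(1) for y in(-29.5,29.5)])
e=np.hstack([cv2.resize(I[235:315,395:475],(400,400),interpolation=0),cv2.resize(m[235:315,395:475],(400,400),interpolation=0)[...,None].repeat(3,2)*255])
cv2.imwrite("pics/g4.png",e[:,:,::-1])
E
```

```text
[442. 260.] [  86.7  -29.5 -134.2] [-73.   29.5  12.8]
[437. 260.] [ 107.2  -29.5 -148.6] [-46.6  29.5  -5.8]
[409. 290.] [ 187.7  -29.5 -148.6] [57.2 29.5 -5.8]
[412. 294.] [ 175.2  -29.5 -130.5] [41.1 29.5 17.6]
[436. 307.] [ 66.1 -29.5  -9.5] [-99.6  29.5 173.5]
[452. 290.] [  4.3 -29.5  -2.2] [-179.2   29.5  182.9]
[455. 280.] [  1.6 -29.5 -25.6] [-182.6   29.5  152.7]
[449. 265.] [ 50.5 -29.5 -97.5] [-119.6   29.5   60. ]
```

View pics/g4.png

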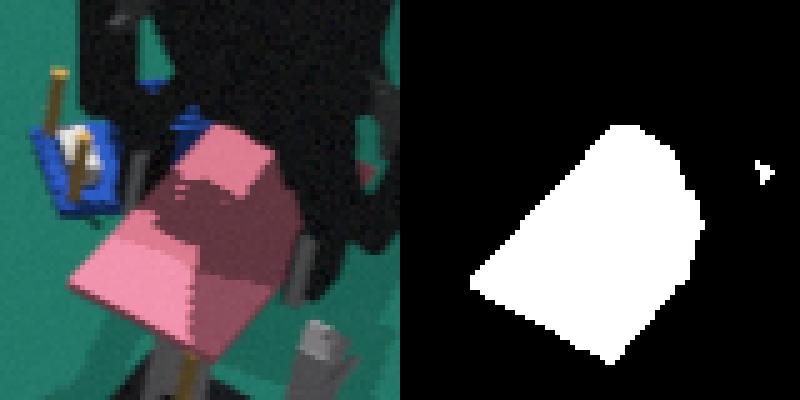

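The sheet's side edge shows no pitch, and its near end fits x ≈ +62 mm in the tool frame, so it is centred in the grip. I'll apply the small correction and lower it, watching the force.

```bash
python3 -m jog '[[0.0012,-0.002,0.02,0,0.005,-0.002,0.05],[0,0,0.025,0,0,0,0.05],[0,0,0.025,0,0,0,0.05],[0,0,0.015,0,0,0,0.05],[0,0,0,0,0,0,0.05]]' 30
python3 -m jog '[[0,0,0.004,0,0,0,0.05],[0,0,0.004,0,0,0,0.05],[0,0,0.004,0,0,0,0.05],[0,0,0.004,0,0,0,0.05],[0,0,0,0,0,0,0.05]]' 30
python3 - <<'E'
from h import *
go([544.5,296.6,52],target(5.9)); s=sense(); print(s["force"].round(1),s["wrist_torque"].round(2))
E
```

```text
time_s: 9.3
eef_pos: [544.2, 297.0, 85.5]
ee_rot: [-0.0, 0.999, 0.051, -0.001]
force: [0.3, 0.0, -0.5]
grip_width: 0.693
grip_force: 32.5
time_s: 9.8
eef_pos: [544.5, 298.1, 70.7]
ee_rot: [-0.001, 0.999, 0.052, -0.0]
force: [-0.6, -0.3, -0.5]
grip_width: 0.69
grip_force: 32.5
shift [-0.0002  0.0015  0.0187] | 0.4 rows; turn [-0.001  0.     0.   ] 0.0 rows; j [0.31 0.69 1.38 0.   1.07 1.78] t 9.8
[-0.6 -0.3 -0.5] [-0.03 -0.01  0.02]
```

```bash
python3 -m jog '[[0,0.001,0.004,0,0,0,0.05],[0,0,0.004,0,0,0,0.05],[0,0,0.004,0,0,0,0.05],[0,0,0.002,0,0,0,0.05],[0,0,0,0,0,0,0.05]]' 30
python3 - <<'E'
from h import *
go([544.5,296.6,48.5],target(5.9)); s=sense(); print(s["force"].round(1),s["wrist_torque"].round(2))
E
```

```text
time_s: 10.3
eef_pos: [544.7, 297.1, 56.8]
ee_rot: [-0.001, 0.999, 0.052, -0.0]
force: [1.0, 0.3, -0.0]
grip_width: 0.697
grip_force: 32.5
shift [-0.0002  0.0005  0.0083] | 0.2 rows; turn [-0.001 -0.     0.001] 0.0 rows; j [0.31 0.71 1.39 0.   1.04 1.78] t 10.3
[ 1.   0.3 -0. ] [-0.02  0.    0.04]
```

No contact with the guides, and the sheet is inside them. I'll go down in small steps until it touches.

```bash
python3 -m jog '[[0,0,0.002,0,0,0,0.05],[0,0,0.002,0,0,0,0.05],[0,0,0.001,0,0,0,0.05],[0,0,0,0,0,0,0.05]]' 30 | egrep "pos|force:"
python3 -m jog '[[0,0,0.001,0,0,0,0.05],[0,0,0,0,0,0,0.05]]' 30 | egrep "pos|^force:"
python3 -m jog '[[0,0,0.001,0,0,0,0.05],[0,0,0,0,0,0,0.05]]' 30 | egrep "pos|^force:"
python3 -m jog '[[0,0,0.001,0,0,0,0.05],[0,0,0,0,0,0,0.05]]' 30 | egrep "pos|^force:"
```

```text
eef_pos: [544.7, 297.2, 52.0]
force: [-0.0, 0.2, 0.4]
grip_force: 32.5
eef_pos: [544.8, 297.2, 51.1]
force: [0.8, -0.0, -0.4]
eef_pos: [544.8, 297.2, 50.0]
force: [0.3, 1.5, -0.0]
eef_pos: [544.8, 297.2, 49.0]
force: [0.4, -0.1, -0.0]
```

```bash
for i in 1; do
python3 -m jog '[[0,0,0.001,0,0,0,0.05],[0,0,0,0,0,0,0.05]]' 30 | egrep "pos|^force:"
python3 -m jog '[[0,0,0.001,0,0,0,0.05],[0,0,0,0,0,0,0.05]]' 30 | egrep "pos|^force:"
done
python3 - <<'E'
from h import *
p,r,s=pose(); print(s["force"].round(1))
I=eyes.capture("scene");cv2.imwrite("pics/s5.png",cv2.resize(I[280:380,380:480],(600,600),interpolation=cv2.INTER_CUBIC)[:,:,::-1])
E
```

```text
eef_pos: [544.9, 297.2, 48.3]
force: [0.4, -0.2, 0.1]
eef_pos: [545.0, 297.2, 48.1]
force: [-2.4, -1.5, 7.0]
[-2.4 -1.5  7. ]
```

View pics/s5.png

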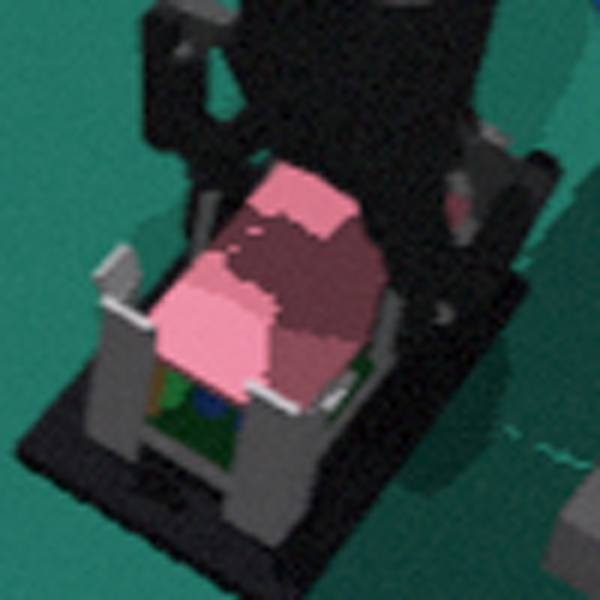

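Contact came at TCP z = 48.1, where predicted. The picture shows the sheet inside the guides, level on the spacers. I'll release slowly and lift away.

```bash
python3 -m jog '[[0,0,-0.0005,0,0,0,0.06],[0,0,0,0,0,0,0.064],[0,0,0,0,0,0,0.07],[0,0,0,0,0,0,0.078],[0,0,0,0,0,0,0.085]]' 30
python3 -m jog '[[0,0,0,0,0,0,0.085],[0,0,0,0,0,0,0.085],[0,0,-0.01,0,0,0,0.085],[0,0,-0.02,0,0,0,0.085],[0,0,-0.04,0,0,0,0.085]]' 30
python3 -m jog '[[0,0,-0.04,0,0,0,0.085],[0,0,-0.01,0,0,0,0.085],[0,0,0,0,0,0,0.085]]' 30
python3 - <<'E'
from h import *
go([571,6,150],target(11.5))
E
```

```text
time_s: 12.25
eef_pos: [544.8, 297.2, 47.5]
ee_rot: [-0.001, 0.999, 0.052, 0.0]
force: [0.1, 1.1, 0.1]
grip_width: 0.998
grip_force: 0.0
time_s: 12.75
eef_pos: [543.6, 296.6, 116.7]
ee_rot: [-0.0, 0.999, 0.052, -0.002]
force: [-0.3, -0.0, -0.4]
grip_width: 0.996
grip_force: 0.0
time_s: 13.05
eef_pos: [545.4, 297.2, 169.9]
ee_rot: [-0.001, 0.999, 0.052, 0.002]
force: [-0.2, -0.5, -0.7]
grip_width: 0.996
grip_force: 0.0
shift [-0.0047  0.2924  0.0192] | 5.9 rows; turn [-0.002 -0.005 -0.097] 0.6 rows; j [0.31 0.58 1.29 0.   1.27 1.78] t 13.05
```

```bash
python3 -m jog '[[-0.0008,0.0487,0.003,0,0,0,0.085],[-0.0008,0.0487,0.003,0,0,0,0.085],[-0.0008,0.0487,0.003,0,0,0,0.085],[-0.0008,0.0487,0.003,0,0,0,0.085],[-0.0008,0.0487,0.003,0,0,0,0.085]]' 40 >/dev/null
python3 -m jog '[[-0.0008,0.0487,0.003,0,0,-0.097,0.085],[0,0,0,0,0,0,0.085]]' 40
python3 - <<'E'
from h import *
go([571,6,40],target(11.5))
q={}
I={n:eyes.capture(n) for n in CAL}
for n,roi in(("scene",(380,280,100,90)),("top",(180,195,60,85))):
    m=mask(I[n],"pink");print(n,m[roi[1]:roi[1]+roi[3],roi[0]:roi[0]+roi[2]].sum())
    q[n]=big(m,roi);print(rect(n,cv2.convexHull(q[n]),59))
cv2.imwrite("pics/m6.png",np.hstack([cv2.resize(I["scene"][200:380,250:480],(511,400)),cv2.resize(I["top"][190:290,175:245],(280,400))])[:,:,::-1])
E
```

```text
time_s: 13.75
eef_pos: [569.7, 0.8, 147.2]
ee_rot: [-0.001, 0.995, 0.099, -0.001]
force: [-0.6, 0.3, -0.3]
grip_width: 0.996
grip_force: 0.0
shift [ 0.0025 -0.0046  0.1072] | 2.1 rows; turn [-0.002  0.002 -0.003] 0.0 rows; j [-0.2   0.5   1.49  0.    1.16  1.17] t 13.75
scene 1401
(array([546.69586182, 298.61968994]), (124.53384399414062, 60.778717041015625), 5.790954113006592)
top 1131
(array([544.59552002, 298.08740234]), (125.35873413085938, 59.65303039550781), 5.773853778839111)
```

View pics/m6.png

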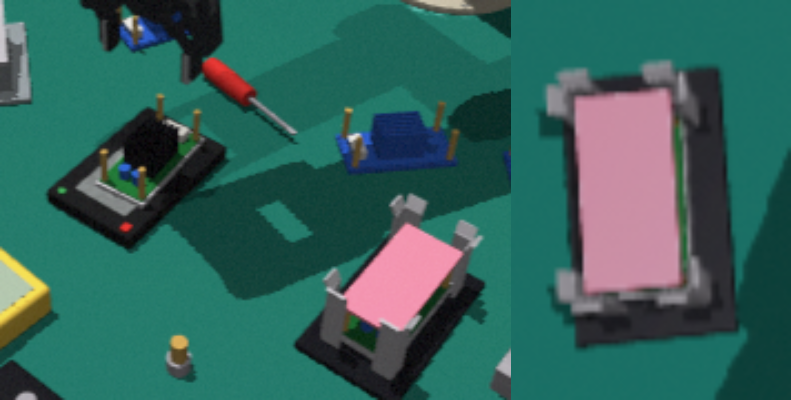

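The sheet lies flat between the guides: centre about (545.6, 298.3), yaw 5.8°, within 2 mm of the carrier's centre. Now down onto the module's heat sink.

```bash
python3 -m jog '[[0.003,-0.005,0.03,0,0,0,0.085],[0,0,0.03,0,0,0,0.085],[0,0,0.02,0,0,0,0.085],[0,0,0.015,0,0,0,0.085],[0,0,0,0,0,0,0.085]]' 40 | egrep "pos|^force:"
python3 -m jog '[[0,0,0.005,0,0,0,0.085],[0,0,0.005,0,0,0,0.085],[0,0,0.002,0,0,0,0.085],[0,0,0,0,0,0,0.085]]' 40 | egrep "pos|^force:"
python3 -m jog '[[0,0,0,0,0,0,0.06],[0,0,0,0,0,0,0.046],[0,0,0,0,0,0,0.042],[0,0,0,0,0,0,0.038],[0,0,0,0,0,0,0.034]]' 40
python3 -m jog '[[0,0,0,0,0,0,0.025],[0,0,0,0,0,0,0.025],[0,0,0,0,0,0,0.025],[0,0,0,0,0,0,0.025]]' 40
python3 - <<'E'
from h import *
go([571.5,6.5,40],target(11.5));s=sense();print(s["wrist_torque"].round(2))
E
```

```text
eef_pos: [570.6, 13.2, 51.8]
force: [-0.8, 0.3, 1.0]
eef_pos: [572.2, 11.6, 42.3]
force: [0.4, 0.3, -0.0]
time_s: 15.25
eef_pos: [572.7, 11.2, 42.9]
ee_rot: [-0.0, 0.995, 0.1, 0.001]
force: [0.3, -2.8, 4.8]
grip_width: 0.412
grip_force: 41.9
time_s: 15.65
eef_pos: [572.7, 11.2, 42.8]
ee_rot: [-0.0, 0.995, 0.1, 0.001]
force: [1.1, -2.7, 5.5]
grip_width: 0.415
grip_force: 42.0
shift [-0.0021  0.0043  0.0028] | 0.1 rows; turn [-0.    -0.002 -0.   ] 0.0 rows; j [-0.19  0.64  1.56  0.    0.94  1.18] t 15.65
[-0.52 -0.04 -0.03]
```

Grasped at 35.4 mm opening. The arm had still been settling when I read the pose, so the module was nudged about 4 mm on the pad, which does no harm. Lifting.

```bash
python3 -m jog '[[0,0,-0.004,0,0,0,0.025],[0,0,-0.01,0,0,0,0.025],[0,0,-0.025,0,0,0,0.025],[0,0,-0.04,0,0,0,0.025],[0,0,-0.04,0,0,0,0.025]]' 40 >/dev/null
python3 -m jog '[[0,0,-0.01,0,0,0,0.025],[0,0,0,0,0,0,0.025],[0,0,0,0,0,0,0.025]]' 40
python3 - <<'E'
from h import *
go([546,297.0,170],target(5.9))
p,r,s=pose();I=eyes.capture("scene");cv2.imwrite("pics/s7.png",I[:,:,::-1])
c=max([c for c in blob(mask(I,"green"),(250,150,140,140))],key=cv2.contourArea)
for roi in [(250,150,140,140)]:
    g=[c for c in blob(mask(I,"green"),roi) if cv2.contourArea(c)>20]; print([(cv2.contourArea(c),c.reshape(-1,2).mean(0).round()) for c in g])
cv2.imwrite("pics/g7.png",cv2.resize(I[160:280,260:380],(600,600),interpolation=cv2.INTER_CUBIC)[:,:,::-1])
E
```

```text
time_s: 16.45
eef_pos: [571.2, 11.6, 169.4]
ee_rot: [-0.001, 0.995, 0.1, -0.001]
force: [-0.4, 0.4, -4.1]
grip_width: 0.411
grip_force: 41.0
shift [ 3.210e-02 -2.847e-01  1.000e-04] | 5.7 rows; turn [-0.003  0.002  0.097] 0.7 rows; j [-0.19  0.48  1.45  0.    1.21  1.18] t 16.45
[(83.0, array([307., 240.])), (27.5, array([338., 223.]))]
```

View pics/g7.png

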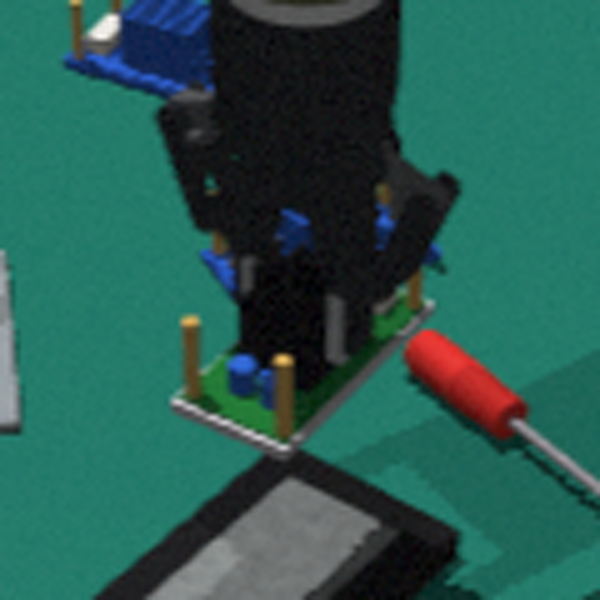

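The module hangs level in the grip. Its baseplate corners are at crop (175,405), (288,450) and (433,305). The first and third are diagonal, so their midpoint gives the module's centre in the tool frame.

```bash
python3 - <<'E'
from h import *
p,r,s=pose(); px=np.array([[175,405],[288,450],[433,305]])*.2+[260,160]-.4
for z in(145,149):
    W=plane("scene",px,z); L=r.inv().apply(W-p); print(L.round(1),((L[0]+L[2])/2).round(1),np.linalg.norm(L[1]-L[0]).round(1),np.linalg.norm(L[1]-L[2]).round(1))
E
```

```text
[[ 54.9  28.2  23.8]
 [ 52.5 -27.7  24. ]
 [-65.8 -26.9  24.3]] [-5.4  0.7 24.1] 56.0 118.3
[[ 58.8  25.3  19.8]
 [ 56.3 -30.2  20. ]
 [-61.3 -29.4  20.3]] [-1.3 -2.  20.1] 55.6 117.6
```

```bash
python3 -m jog '[[0,0,0,0,0,0.097,0.025],[0,-0.02,0,0,0,0,0.025],[0.001,-0.041,0,0,0,0,0.025],[0.001,-0.041,0,0,0,0,0.025],[0.001,-0.041,0,0,0,0,0.025]]' 40 >/dev/null
python3 -m jog '[[0.001,-0.041,0,0,0,0,0.025],[0.001,-0.041,0,0,0,0,0.025],[0,-0.041,0,0,0,0,0.025],[0,-0.021,0,0,0,0,0.025],[0,0,0,0,0,0,0.025]]' 40 >/dev/null
python3 -m jog '[[0,0,0,0,0,0,0.025],[0,0,0,0,0,0,0.025]]' 40
python3 - <<'E'
from h import *
go([547,297.1,115],target(5.9))
E
```

```text
time_s: 17.7
eef_pos: [547.5, 296.2, 170.7]
ee_rot: [-0.0, 0.999, 0.051, -0.001]
force: [0.2, -0.2, -3.1]
grip_width: 0.412
grip_force: 41.1
shift [-0.0003 -0.0009  0.0557] | 1.1 rows; turn [-0.001  0.001 -0.001] 0.0 rows; j [0.31 0.59 1.28 0.   1.28 1.78] t 17.7
```

```bash
python3 -m jog '[[0,-0.001,0.02,0,0,0,0.025],[0,0,0.02,0,0,0,0.025],[0,0,0.015,0,0,0,0.025],[0,0,0,0,0,0,0.025],[0,0,0,0,0,0,0.025]]' 40 | egrep "pos|^force:"
python3 -m jog '[[0,0,0.005,0,0,0,0.025],[0,0,0.005,0,0,0,0.025],[0,0,0.003,0,0,0,0.025],[0,0,0,0,0,0,0.025],[0,0,0,0,0,0,0.025]]' 40 | egrep "pos|^force:"
python3 - <<'E'
from h import *
go([547,297.1,84],target(5.9)); s=sense(); print(s["force"].round(1),s["wrist_torque"].round(2))
E
```

```text
eef_pos: [547.8, 297.7, 117.1]
force: [-0.3, 0.4, -3.0]
eef_pos: [547.4, 298.5, 103.7]
force: [0.2, -0.0, -3.5]
shift [-0.0006  0.0014  0.0197] | 0.4 rows; turn [-0.002 -0.001  0.001] 0.0 rows; j [0.31 0.65 1.35 0.   1.14 1.78] t 18.7
[ 0.2 -0.  -3.5] [ 0.02 -0.03 -0.  ]
```

```bash
python3 -m jog '[[0,0.001,0.003,0,0,0,0.025],[0,0,0.003,0,0,0,0.025],[0,0,0.003,0,0,0,0.025],[0,0,0,0,0,0,0.025]]' 40 | egrep "pos|^force:"
python3 -m jog '[[0,0,0.003,0,0,0,0.025],[0,0,0.002,0,0,0,0.025],[0,0,0.001,0,0,0,0.025],[0,0,0,0,0,0,0.025]]' 40 | egrep "pos|^force:"
python3 -m jog '[[0,0,0.001,0,0,0,0.025],[0,0,0,0,0,0,0.025]]' 40 | egrep "pos|^force:"
python3 -m jog '[[0,0,0.001,0,0,0,0.025],[0,0,0,0,0,0,0.025]]' 40 | egrep "pos|^force:"
```

```text
eef_pos: [547.2, 297.4, 94.0]
force: [0.0, 0.3, -3.2]
eef_pos: [547.4, 297.4, 88.5]
force: [-0.1, 0.8, -3.2]
eef_pos: [547.5, 297.4, 87.6]
force: [-0.4, 0.2, -4.6]
eef_pos: [547.4, 297.5, 86.5]
force: [0.6, -0.6, -3.5]
```

```bash
python3 -m jog '[[0,0,0.001,0,0,0,0.025],[0,0,0,0,0,0,0.025]]' 40 | egrep "pos|^force:"
python3 -m jog '[[0,0,0.001,0,0,0,0.025],[0,0,0,0,0,0,0.025]]' 40 | egrep "pos|^force:"
python3 -m jog '[[0,0,0.0007,0,0,0,0.025],[0,0,0,0,0,0,0.025]]' 40 | egrep "pos|^force:"
```

```text
eef_pos: [547.4, 297.4, 85.5]
force: [-0.3, 0.3, -3.8]
eef_pos: [547.4, 297.5, 84.5]
force: [0.1, 0.2, -3.1]
eef_pos: [547.5, 297.5, 84.0]
force: [-0.4, -0.5, -3.4]
```

```bash
python3 -m jog '[[0,0,0.0007,0,0,0,0.025],[0,0,0,0,0,0,0.025]]' 40 | egrep "pos|^force:"
python3 -m jog '[[0,0,0.0007,0,0,0,0.025],[0,0,0,0,0,0,0.025]]' 40 | egrep "pos|^force:"
```

```text
eef_pos: [547.6, 297.5, 83.8]
force: [-2.6, -0.3, 4.4]
eef_pos: [547.6, 297.5, 83.8]
force: [-5.9, -1.2, 8.2]
```

Contact came at TCP z = 83.8, exactly as predicted. Releasing gently and backing off.

```bash
python3 -m jog '[[0,0,-0.001,0,0,0,0.036],[0,0,0,0,0,0,0.042],[0,0,0,0,0,0,0.05],[0,0,0,0,0,0,0.058],[0,0,0,0,0,0,0.06]]' 40
python3 -m jog '[[0,0,0,0,0,0,0.06],[0,0,-0.005,0,0,0,0.06],[0,0,-0.015,0,0,0,0.06],[0,0,-0.03,0,0,0,0.06],[0,0,-0.04,0,0,0,0.06]]' 40 
python3 -m jog '[[0,0.04,-0.03,0,0,0,0.06],[0,0.045,0,0,0,0,0.06],[0,0.045,0,0,0,0,0.06],[0,0.045,0,0,0,0,0.06],[0,0.045,0,0,0,0,0.06]]' 40 
python3 -m jog '[[0,0.045,0,0,0,0,0.06],[0,0.025,0,0,0,0,0.06],[0,0,0,0,0,0,0.06],[0,0,0,0,0,0,0.06]]' 40 
python3 - <<'E'
from h import *
I={n:eyes.capture(n) for n in CAL}
for n,roi in(("scene",(380,270,100,100)),("top",(175,190,65,90))):
    cv2.imwrite(f"pics/{n}9.png",I[n][:,:,::-1])
    print(n,"pink px",mask(I[n],"pink")[roi[1]:roi[1]+roi[3],roi[0]:roi[0]+roi[2]].sum())
    g=[c for c in blob(mask(I[n],"green"),roi) if cv2.contourArea(c)>20]
    print("green@66",rect(n,cv2.convexHull(np.vstack(g)),66.5))
    w=big(mask(I[n],"white"),roi);m=w.reshape(-1,2).mean(0);print("white",m,plane(n,m,77)[0].round(1),cv2.contourArea(w))
# bystanders: difference from the first pictures, away from the arm
for n in CAL:
    d=(np.abs(I[n].astype(int)[:,:,::-1]-cv2.imread(f"pics/{n}0.png")).max(2)>60).astype(np.uint8)
    c,_=cv2.findContours(d,cv2.RETR_EXTERNAL,cv2.CHAIN_APPROX_SIMPLE);print(n,[cv2.boundingRect(x) for x in c if cv2.contourArea(x)>25])
E
```

```text
time_s: 21.4
eef_pos: [547.5, 297.5, 83.5]
ee_rot: [-0.001, 0.999, 0.052, 0.0]
force: [0.3, 0.5, 0.3]
grip_width: 0.701
grip_force: 0.0
time_s: 21.9
eef_pos: [546.9, 297.1, 174.6]
ee_rot: [-0.0, 0.999, 0.052, -0.001]
force: [0.7, 0.2, 0.6]
grip_width: 0.703
grip_force: 0.0
time_s: 22.4
eef_pos: [570.2, 76.7, 204.8]
ee_rot: [-0.001, 0.999, 0.052, 0.001]
force: [1.1, -0.1, -0.2]
grip_width: 0.708
grip_force: 0.0
time_s: 22.8
eef_pos: [577.5, 8.8, 204.1]
ee_rot: [-0.001, 0.999, 0.051, 0.001]
force: [0.1, 0.6, 0.2]
grip_width: 0.709
grip_force: 0.0
scene pink px 24
green@66 (array([546.99981689, 298.48065186]), (112.73860931396484, 53.44203567504883), 6.160219669342041)
white [444.44 304.2 ] [497.1 295.1  77. ] 8.5
top pink px 15
green@66 (array([544.36846924, 297.4296875 ]), (111.5000228881836, 52.87378692626953), 4.733765125274658)
white [202.76 253.92] [500.  294.2  77. ] 28.5
scene [(406, 347, 13, 13), (445, 315, 11, 10), (404, 314, 47, 34), (428, 301, 25, 14), (520, 270, 10, 16), (482, 268, 13, 16), (443, 261, 9, 12), (295, 253, 43, 40), (559, 240, 81, 109), (459, 239, 40, 23), (240, 232, 5, 12), (634, 225, 6, 16), (563, 220, 32, 25), (471, 210, 44, 31), (433, 186, 29, 18), (232, 183, 35, 60), (479, 176, 112, 45), (592, 175, 48, 66), (603, 150, 37, 25), (485, 145, 85, 37), (289, 131, 60, 78), (557, 129, 17, 18), (425, 124, 11, 23), (465, 109, 51, 36), (559, 107, 19, 25), (441, 102, 13, 16), (495, 95, 44, 24), (430, 93, 14, 20), (319, 92, 37, 42), (357, 91, 33, 16), (387, 72, 18, 10), (518, 36, 41, 59), (560, 26, 23, 46), (582, 0, 58, 117), (488, 0, 61, 39), (466, 0, 17, 19), (280, 0, 185, 116)]
top [(322, 448, 32, 31), (344, 441, 25, 26), (0, 345, 130, 135), (397, 227, 21, 19), (401, 221, 43, 25), (190, 211, 28, 54), (412, 207, 43, 26), (120, 151, 240, 329)]
```

The module sits flat at the right height, centred at about (545.7, 298), with its connector at the -x end. The gripper is open and clear. Handing in.

```bash
python3 -c "
from rig import finish_job; print(finish_job())"
```

```text
the job is handed in; nothing more can be done
None
```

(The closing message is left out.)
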